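Test the mushroom stop of the sample conveyor

ROBOT

A 6-joint arm with a two-finger parallel gripper is mounted at the origin on the work surface. World frame = base frame: x ahead of the robot, y to its left, z up, the work surface at z = 0. Lengths are in m, angles in rad, forces in N, time in s.
With the tool pointing down it reaches from about 0.3 to 0.775 m from the base axis. Payload 14.6 kg.
Tool frame: the origin (TCP) lies on the mounting face of the last link; the fingertips stand 199 mm ahead of it and the grasp point (between the pads) lies 180 mm ahead of it; z points along the fingers, y is the line along which they close (so a half turn about z gives the same grasp; the last joint's range is limited). The gripper opens to 94 mm and grips with 3 to 60 N. Pads are 16 mm wide; open, the fingers measure 119 mm over their backs; the gripper's body (75 mm by 177 mm) begins 78 mm behind the grasp point.
Start: joints at [1.17, 0.3, 1.521, -0, 1.321, -0.067], TCP at [0.18, 0.52, 0.405] pointing down, gripper open.
Joint ranges: [-3.03, 3.03], [-0.79, 2.21], [0.23, 2.52], [-1.04, 4.18], [0, 3.07], [-2.55, 2.55]. Speed limits (rad/s): [2.22, 2.22, 2.57, 3.14, 3.14, 3.14].

INTERFACE

Orientations are given as [roll, pitch, yaw] about the fixed x, y, z axes, in that order (R = Rz(yaw) Ry(pitch) Rx(roll)).
In Python, from station import telemetry, cams, workorder, finder gives the robot as it stands.
- The arm moves only by the tool jog_arm, never from a script. Its argument "rows" is a list of rows, each an object with "gripper": the finger opening in m, from 0 to 0.094; "slide": the shift along the tool's x, y, z in m, a list of three; "spin": the turn about the tool's z in rad. In form: [{"gripper": gripper, "slide": [tx, ty, tz], "spin": spin}, ...]. A call has 1 to 8 rows; each row is the pose to reach, as a shift and turn from the pose commanded when the call began, along the tool's axes at that moment; what a row does not reach only later rows make up. A row lasts 1/10 s, in which the tool goes at most 50 mm and 8.59 degrees, less where a joint would pass 70% of its speed; a pose out of reach is approached as far as the arm can. A call with a gripper value outside its range is refused whole. The fingers move at their own pace and stop on an object; "squeeze" is the grip in N (left out, the last holds). Time passes only in rows, so rows that repeat a pose let the fingers close. It gives the time, the measured TCP pose, the force, the opening and the grip force at its end, in the units of the state.
- telemetry.get_obs(): the state, without advancing time (a new reading comes with each control period).
- cams.camera(name): name is "scene" or "top"; returns (picture, depth): 384x512x3 uint8, red, green, blue; 384x512 float32, m along the optical axis (not along the pixel's ray), 0 where there is no reading.
- cams.camera_info(name): a dict with "camera_matrix" (3x3 intrinsics, pixels), "k1" (the pictures are not rectified: a ray, as slopes to the right and down, at radius r is drawn at 1 + k1 r^2 times it, then the intrinsics apply), "R" (3x3) and "t" (3): a world point X has camera coordinates R X + t. Camera axes: x right, y down, z forward; pixel columns grow to the right and rows downward; lengths in m; the calibration is good to about 2 mm. A picture is of the moment at which its call begins. camera_info takes no time and is no camera call.
- workorder.hand_in(): hands the job in; it is judged then, once.
Trained networks look in the newest picture that a camera, given by its name, has taken for a name from the list of things; names that differ only in an ending like _2 or _b are one class to them, and where a whole thing is asked for, a point or a joint stands for the part that bears it (a point fixed in the world has none). Each returns a list of dicts, best first, with "confidence" (0 to 1); they miss things now and then, are a little off and sometimes report something else, mostly with a low value. They report only what shows in the picture. A call takes as long as a camera call. They do not tell look-alikes from the thing itself.
- finder.find_in(target, camera): "point" ([x, y, z] in m, in world coordinates, good to about 4 mm: the middle of the surface that is visible of it).
- finder.masks_of(target, camera): "region" (384x512 bool, what is visible of it).
The state is a dict: "time_s": time; "qpos": joint angles; "joint_vel": joint speeds; "tau": joint torques, N m; "ee_pos": TCP position; "eef_rot": TCP orientation; "force": force on the tool from outside, world axes, zero at the start; "moment": the same for the moment, N m; "grip_width": finger opening in m; "grip_force": force on a finger pad.
Only numpy, scipy, OpenCV 4.12 (cv2) and the standard library are available. Lean on these libraries where they do the work, as an engineer would, in place of code of your own. Each camera call takes 0.05 s, during which the arm holds its last target. There are 200 camera calls.

TASK

Test the sample conveyor's stop: press the winged mushroom button fully in until it latches and take the finger away so that it stays in by itself, then push one of its wings round clockwise with a fingertip until it springs back out, and let go. Only push and touch, grasp nothing: the stop box just stands on the bench and must neither be lifted nor shoved along, and the plain start button and the things standing around must be left alone.

Things in the scene. Friction and masses are not known exactly. Their poses are not given: they have to be found in the camera images.
- stop_box: grey control box, 110 x 110 mm, 55 mm high, about 1.6 kg, standing loose on four rubber feet (it slides if pushed sideways with more than about 7 N); a dark grey mushroom button with two wings stands on the middle of its top. Origin: centre of the underside, z up. In the box's frame the wings lie along +y and -y when the button is not twisted.
- stop_press (a joint): how far the mushroom button is pressed in, m: 0 = fully out, end stop at 0.0105. It latches with a click at about 0.008 to 0.009 and then stays near 0.008 when let go. Its spring pushes back with 3 to 6 N; passing the latch takes about 8 to 10 N in all, and it may be pushed against its end stop with up to 20 N.
- stop_twist (a joint): twist of the mushroom button about its upright axis, rad: 0 = rest, grows clockwise seen from above, stop at 1.1. A light spring (0.03 Nm, rising to 0.12 Nm at 1.1) turns it back to 0. Twisting the latched button past about 0.55 (0.5 to 0.65) frees the latch and the button springs out; the twist springs back to 0 when let go.
- stop_top (a point): centre of the button's slightly domed top, 95 mm above the bench when out; moves down with the button. The round cap is 52 mm in diameter; its underside and that of the wings is 22 mm below this point and, when out, 18 mm above the box.
- wing_left (a point): middle of the outer upper edge of the wing along the box's +y: each wing is a radial bar 14 mm wide and 14 mm tall, reaching to 48 mm from the button's axis (22 mm beyond the cap); its top is 8 mm below the top of the cap, this point being on that top. Moves and turns with the button.
- wing_right (a point): the same point on the other wing, along the box's -y.
- start_box: a second box of the same size and look standing loose, carrying a small plain round push button without wings (the start button). Origin: centre of the underside. To be left alone.
- start_button (a joint): how far the start button is pressed in, m: 0 = out, 0.006 = fully in. A light spring button, not to be pressed.
- dropper_bottle: loose amber dropper bottle, 32 mm in diameter, 60 mm tall; origin at the centre of its underside. Left alone.
- reagent_jar: loose white jar, 56 mm in diameter, 75 mm tall; origin at the centre of its underside. Left alone.
- tube_rack: loose white tube rack, 60 x 200 mm, with capped tubes up to 95 mm high; origin at the centre of its underside, long side along its y. Behind it, beyond x = 0.80 m, runs the conveyor, up to 135 mm high. Left alone.
Not all that is in view belongs to the job. What is shaped like the stop_box but purple or yellow is not meant.

How it is judged:
By the outcome, as a careful person would: the job done as asked, in the order asked, and still so for the second after the job is handed in, with the robot touching nothing.
It also fails if it takes over 51 s, if anything falls off the work surface, if the arm or the gripper's body presses on something with over 40 N, if the wrist force passes 120 N, or if a joint passes its speed limit or range.

## Working session

There is one attempt and no reset: what is moved stays moved. The work goes in short steps, Python scripts to look and compute and a tool call to move; the robot and the scene stay as the last step left them, time stands still between calls to the robot, and variables do not carry over. Pictures are saved under pics/ and viewed, at most 10 in all, crops included, and the job is handed in when it is done.

Besides the shell and the picture viewer there is one more tool, called after "Call:" as name(argument=value, ...), one argument or row to a line, values as JSON. jog_arm: Moves the arm, as the interface text tells. Its arguments: {"type":"object","properties":{"rows":{"type":"array","items":{"type":"object","properties":{"gripper":{"type":"number"},"slide":{"type":"array","items":{"type":"number"}},"spin":{"type":"number"}}}},"squeeze":{"type":"number"}},"required":["rows"]}

```bash
mkdir -p pics
cat > h.py <<'E'
import numpy as np, cv2
from station import telemetry, cams, workorder, finder
def cloud(cam,depth):
    i=cams.camera_info(cam);K=np.array(i["camera_matrix"],float);R=np.array(i["R"]);t=np.array(i["t"])
    h,w=depth.shape;u,v=np.meshgrid(np.arange(w),np.arange(h))
    d=np.array([i["k1"],0,0,0,0],float)
    p=cv2.undistortPoints(np.stack([u,v],-1).reshape(-1,1,2).astype(float),K,d).reshape(h,w,2)
    c=np.dstack([p*depth[...,None],depth])
    return (c-t)@R
E
python3 - <<'E'
from h import *
o=telemetry.get_obs();print({k:np.round(v,3).tolist() for k,v in o.items()})
for c in("scene","top"):
    im,d=cams.camera(c);cv2.imwrite(f"pics/{c}1.png",im[...,::-1]);np.savez(f"{c}1.npz",im=im,d=d)
    for n in("stop_box","stop_top","wing_left","wing_right","start_box","tube_rack","reagent_jar","dropper_bottle"):
        print(c,n,[(np.round(r["point"],3).tolist(),round(r["confidence"],2)) for r in finder.find_in(n,c)])
E
```

```text
{'time_s': 0.0, 'qpos': [1.17, 0.3, 1.522, 0.0, 1.321, -0.067], 'joint_vel': [-0.001, 0.001, 0.0, -0.0, -0.001, -0.001], 'tau': [0.001, -53.181, -35.273, 0.071, 0.024, -0.0], 'ee_pos': [0.18, 0.52, 0.404], 'eef_rot': [-3.14, -0.0, 2.808], 'force': [-0.163, 1.005, -0.273], 'moment': [-0.024, 0.008, 0.045], 'grip_force': 0.0, 'grip_width': 0.094}
scene stop_box [([0.707, 0.216, 0.055], 0.92), ([0.364, 0.155, 0.057], 0.91), ([0.531, 0.111, 0.056], 0.84), ([0.408, -0.049, 0.054], 0.78), ([0.52, 0.125, 0.085], 0.71)]
scene stop_top [([0.522, 0.126, 0.086], 0.97), ([0.7, 0.225, 0.089], 0.89), ([0.4, -0.036, 0.088], 0.7), ([0.348, 0.163, 0.087], 0.63)]
scene wing_left [([0.698, 0.229, 0.09], 0.83), ([0.348, 0.165, 0.087], 0.79), ([0.518, 0.128, 0.086], 0.61)]
scene wing_right [([0.397, -0.04, 0.088], 0.79), ([0.523, 0.126, 0.086], 0.7), ([0.35, 0.169, 0.088], 0.69), ([0.697, 0.231, 0.09], 0.62)]
scene start_box [([0.588, -0.177, 0.078], 0.7), ([0.61, -0.186, 0.053], 0.63), ([0.527, 0.11, 0.059], 0.49)]
scene tube_rack [([0.529, 0.11, 0.058], 0.63)]
scene reagent_jar [([0.58, 0.364, 0.049], 0.74), ([0.61, -0.182, 0.055], 0.43)]
scene dropper_bottle [([0.576, -0.01, 0.036], 0.65), ([0.518, 0.125, 0.084], 0.25)]
top stop_box [([0.509, 0.127, 0.055], 0.76), ([0.68, 0.232, 0.05], 0.71), ([0.335, 0.168, 0.055], 0.68), ([0.386, -0.028, 0.058], 0.58)]
top stop_top [([0.686, 0.238, 0.09], 0.78), ([0.512, 0.132, 0.088], 0.63), ([0.385, -0.032, 0.091], 0.6)]
top wing_left [([0.688, 0.239, 0.089], 0.96), ([0.335, 0.173, 0.088], 0.83), ([0.39, -0.031, 0.086], 0.83), ([0.511, 0.131, 0.091], 0.57)]
top wing_right [([0.336, 0.177, 0.092], 0.87), ([0.686, 0.242, 0.091], 0.77), ([0.512, 0.132, 0.089], 0.59), ([0.387, -0.029, 0.091], 0.55)]
top start_box [([0.578, -0.172, 0.055], 0.7)]
top tube_rack [([0.735, -0.034, 0.049], 0.75)]
top reagent_jar [([0.566, 0.376, 0.074], 0.69)]
top dropper_bottle [([0.561, 0.0, 0.037], 0.51)]
```

View pics/scene1.png

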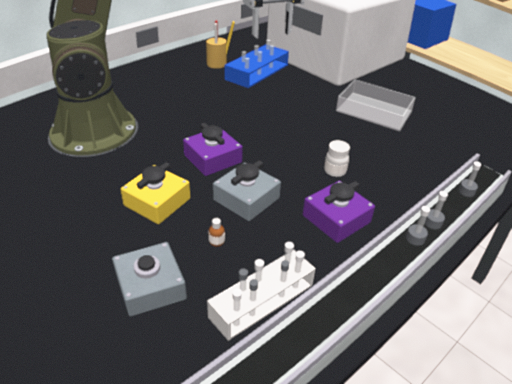

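View pics/top1.png

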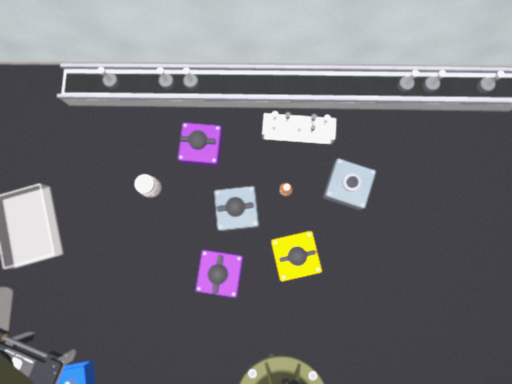

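The scene view shows the grey winged stop box at about (247,185), with purple and yellow look-alikes around it. The plain start box is at (148,275). In the top view the stop box is at (236,208), with its wings roughly left-right (along world y).

```bash
cat > meas.py <<'E'
from h import *
def measure(c,im,d,ctr=(0.511,0.13)):
    P=cloud(c,d);r=np.hypot(P[...,0]-ctr[0],P[...,1]-ctr[1]);ok=(d>0)&(r<0.085)
    box=P[ok&(abs(P[...,2]-.055)<.006)]
    b=P[ok&(P[...,2]>.07)&(r<.06)]
    wing=b[(b[:,2]<.092)] 
    (cx,cy),(w,h),a=cv2.minAreaRect((box[:,:2]*1000).astype(np.float32))
    (bx,by),br,ba=cv2.minAreaRect((b[:,:2]*1000).astype(np.float32))
    m=b[:,:2].mean(0);ev,V=np.linalg.eigh(np.cov((b[:,:2]-m).T));ax=V[:,1]*np.sign(V[1,1])
    print(c,"box",np.round((cx,cy,w,h,a),1),"z",np.round(np.median(box[:,2]),4),"btn rect",np.round((bx,by,*br,ba),1),"mean",np.round(m,4),
     "axis deg from +y",np.degrees(np.arctan2(-ax[0],ax[1])).round(1),"top z",np.percentile(b[:,2],[50,90,98]).round(4),len(b))
    cap=b[b[:,2]>np.percentile(b[:,2],98)-.005];print(" cap mean",cap.mean(0).round(4),len(cap),np.ptp(cap,axis=0).round(3))
if __name__=="__main__":
    for c in("scene","top"):
        f=np.load(f"{c}1.npz");measure(c,f["im"],f["d"])
    P=cloud("top",np.load("top1.npz")["d"])
    near=(abs(P[...,0]-.51)<.25)&(abs(P[...,1]-.13)<.3)&(P[...,2]>.1);print(near.sum(),P[near].max(0) if near.any() else "")
E
python3 meas.py
```

```text
scene box [511.5 132.8 112.  112.3   7.6] z 0.0532 btn rect [512.2 131.8  89.6  51.1  73.8] mean [0.5176 0.1257] axis deg from +y 4.9 top z [0.0865 0.0926 0.0939] 460
 cap mean [0.5135 0.1305 0.0916] 175 [0.041 0.045 0.006]
top box [510.4 133.4 110.2 109.8   7.2] z 0.0553 btn rect [509.9 133.3  50.6  87.7  32.5] mean [0.5096 0.1329] axis deg from +y 7.3 top z [0.0908 0.0956 0.0976] 402
 cap mean [0.5108 0.1335 0.0948] 153 [0.039 0.042 0.006]
824 [0.74966842 0.05641452 1.07873819]
```

Call:
jog_arm(
  rows=[
    {"gripper": 0, "slide": [-0.04, -0.023, 0], "spin": 0.1},
    {"gripper": 0, "slide": [-0.08, -0.047, 0], "spin": 0.2},
    {"gripper": 0, "slide": [-0.12, -0.07, 0], "spin": 0.3},
    {"gripper": 0, "slide": [-0.16, -0.094, 0], "spin": 0.4},
    {"gripper": 0, "slide": [-0.2, -0.117, 0], "spin": 0.5},
    {"gripper": 0, "slide": [-0.24, -0.141, 0], "spin": 0.6},
    {"gripper": 0, "slide": [-0.28, -0.164, 0], "spin": 0.7},
    {"gripper": 0, "slide": [-0.32, -0.187, 0], "spin": 0.8},
  ],
  squeeze=10,
)

```text
time_s: 1.7
ee_pos: [0.4221, 0.2364, 0.4049]
eef_rot: [3.141, -0.0, 2.004]
force: [0.2, 0.6, 0.3]
grip_width: 0.0334
grip_force: 0.0
```

```bash
cat > go.py <<'E'
import sys
from h import *
# go.py x y z yaw : needed tool-frame shift from measured pose
o=telemetry.get_obs();p=np.array(o["ee_pos"]);psi=o["eef_rot"][2]
g=np.array([float(a) for a in sys.argv[1:4]]);y=float(sys.argv[4])
R=cv2.Rodrigues(np.array([0,0,psi]))[0]@np.diag([1,-1,-1])
print("t",o["time_s"],"pose",p.round(4),np.round(o["eef_rot"],3),"F",np.round(o["force"],2),"w",o["grip_width"])
print("slide",(R.T@(g-p)).round(4),"spin",round((psi-y+np.pi)%(2*np.pi)-np.pi,3))
E
python3 go.py 0.511 0.133 0.32 1.698
```

```text
t 1.7 pose [0.4221 0.2364 0.4049] [ 3.141 -0.     2.004] F [0.18 0.61 0.31] w 0.03344490946672207
slide [-0.1312  0.0373  0.0849] spin 0.306
```

Call:
jog_arm(
  rows=[
    {"gripper": 0, "slide": [-0.044, 0.012, 0], "spin": 0.1},
    {"gripper": 0, "slide": [-0.088, 0.025, 0], "spin": 0.2},
    {"gripper": 0, "slide": [-0.131, 0.037, 0.02], "spin": 0.306},
    {"gripper": 0, "slide": [-0.131, 0.037, 0.06], "spin": 0.306},
    {"gripper": 0, "slide": [-0.131, 0.037, 0.085], "spin": 0.306},
    {"gripper": 0, "slide": [-0.131, 0.037, 0.085], "spin": 0.306},
  ],
)

```text
time_s: 2.3
ee_pos: [0.5098, 0.1347, 0.3166]
eef_rot: [-3.136, 0.0, 1.701]
force: [-0.0, 0.1, 1.1]
grip_width: 0.0003
grip_force: 0.0
```

```bash
python3 go.py 0.511 0.1332 0.294 1.698
python3 - <<'E'
from h import *
im,d=cams.camera("scene");np.savez("scene2.npz",im=im,d=d)
cv2.imwrite("pics/s2.png",cv2.resize(im[120:240,180:320,::-1],None,fx=4,fy=4))
E
```

```text
t 2.3 pose [0.5098 0.1347 0.3166] [-3.136  0.     1.701] F [-0.03  0.11  1.09] w 0.00026525505234926386
slide [-0.0016  0.001   0.0226] spin 0.003
```

View pics/s2.png

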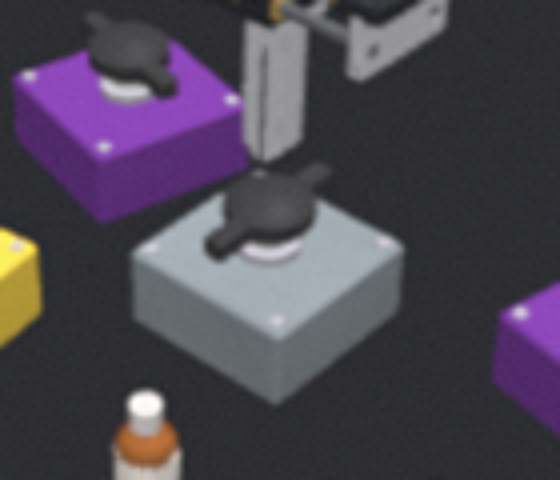

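The crop shows the closed fingertips hanging over the middle of the grey cap, tip at (265,160) in the crop. I'll descend now.

Call:
jog_arm(
  rows=[
    {"gripper": 0, "slide": [0, 0, 0.01], "spin": 0},
    {"gripper": 0, "slide": [0, 0, 0.018], "spin": 0},
    {"gripper": 0, "slide": [0, 0, 0.02], "spin": 0},
    {"gripper": 0, "slide": [0, 0, 0.02], "spin": 0},
    {"gripper": 0, "slide": [0, 0, 0.02], "spin": 0},
  ],
)

```text
time_s: 2.85
ee_pos: [0.5103, 0.1352, 0.3001]
eef_rot: [3.141, -0.0, 1.702]
force: [-0.2, 0.0, -0.1]
grip_width: 0.0005
grip_force: 0.0
```

```bash
python3 go.py 0.511 0.1332 0.294 1.698
```

```text
t 2.85 pose [0.5103 0.1352 0.3001] [ 3.141 -0.     1.702] F [-0.2   0.01 -0.14] w 0.0005053089626347396
slide [-0.002   0.0004  0.0061] spin 0.004
```

Call:
jog_arm(
  rows=[
    {"gripper": 0, "slide": [-0.002, 0, 0.003], "spin": 0},
    {"gripper": 0, "slide": [-0.002, 0, 0.005], "spin": 0},
    {"gripper": 0, "slide": [-0.002, 0, 0.007], "spin": 0},
    {"gripper": 0, "slide": [-0.002, 0, 0.009], "spin": 0},
    {"gripper": 0, "slide": [-0.002, 0, 0.01], "spin": 0},
    {"gripper": 0, "slide": [-0.002, 0, 0.01], "spin": 0},
  ],
)

```text
time_s: 3.45
ee_pos: [0.5106, 0.1331, 0.2902]
eef_rot: [3.141, 0.0, 1.702]
force: [-3.1, -2.2, 7.6]
grip_width: 0.0005
grip_force: 3.9
```

Call:
jog_arm(
  rows=[
    {"gripper": 0, "slide": [0, 0, 0.001], "spin": 0},
    {"gripper": 0, "slide": [0, 0, 0.002], "spin": 0},
  ],
)

```text
time_s: 3.65
ee_pos: [0.5106, 0.1331, 0.2884]
eef_rot: [3.141, 0.0, 1.702]
force: [-3.9, -0.9, 15.0]
grip_width: 0.0004
grip_force: 7.2
```

```bash
python3 go.py 0.511 0.1332 0.284 1.698
```

```text
t 3.65 pose [0.5106 0.1331 0.2884] [3.141 0.    1.702] F [-3.93 -0.88 15.02] w 0.0003565728326085493
slide [0.0001 0.0004 0.0044] spin 0.004
```

```bash
python3 - <<'E'
from h import *
im,d=cams.camera("scene");a=np.load("scene2.npz")["im"]
z=lambda m:cv2.resize(m[130:230,190:290,::-1],None,fx=4,fy=4,interpolation=cv2.INTER_CUBIC)
cv2.imwrite("pics/s3.png",np.hstack([z(a),z(im)]))
E
python3 go.py 0.511 0.1332 0.284 1.698
```

```text
t 3.7 pose [0.5106 0.1331 0.2883] [3.141 0.    1.702] F [-4.67 -1.03 12.29] w 0.0005230702032377288
slide [0.0001 0.0004 0.0043] spin 0.004
```

View pics/s3.png

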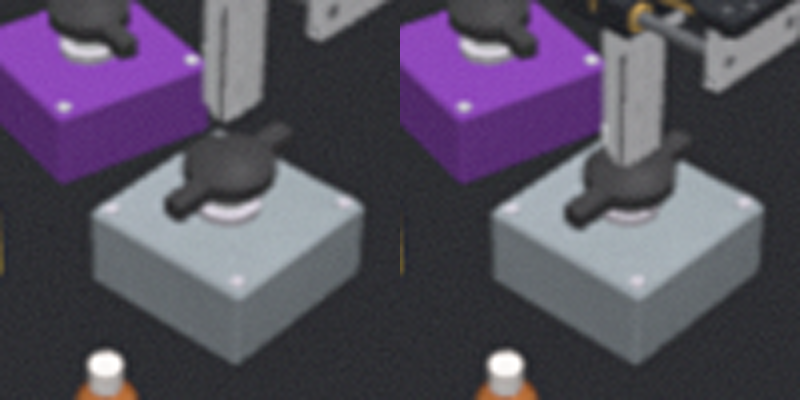

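The right panel shows the fingertip on the middle of the cap at (630,150). The button has sunk slightly and the box hasn't moved, so I'll keep pressing gently.

Call:
jog_arm(
  rows=[
    {"gripper": 0, "slide": [0, 0, 0.001], "spin": 0},
    {"gripper": 0, "slide": [0, 0, 0.001], "spin": 0},
    {"gripper": 0, "slide": [0, 0, 0.002], "spin": 0},
    {"gripper": 0, "slide": [0, 0, 0.002], "spin": 0},
  ],
)

```text
time_s: 4.1
ee_pos: [0.5106, 0.1331, 0.2857]
eef_rot: [3.141, 0.0, 1.702]
force: [-0.3, -1.3, 4.6]
grip_width: 0.0004
grip_force: 2.4
```

Call:
jog_arm(
  rows=[
    {"gripper": 0, "slide": [0, 0, 0.0005], "spin": 0},
    {"gripper": 0, "slide": [0, 0, 0.001], "spin": 0},
    {"gripper": 0, "slide": [0, 0, 0.001], "spin": 0},
  ],
)

```text
time_s: 4.4
ee_pos: [0.5105, 0.1331, 0.2847]
eef_rot: [3.141, 0.0, 1.702]
force: [-0.8, -1.9, 5.5]
grip_width: 0.0002
grip_force: 2.6
```

Call:
jog_arm(
  rows=[
    {"gripper": 0, "slide": [0, 0, 0.0005], "spin": 0},
    {"gripper": 0, "slide": [0, 0, 0.001], "spin": 0},
    {"gripper": 0, "slide": [0, 0, 0.001], "spin": 0},
  ],
)

```text
time_s: 4.7
ee_pos: [0.5106, 0.1331, 0.2837]
eef_rot: [3.141, 0.0, 1.702]
force: [0.7, -1.8, 5.3]
grip_width: 0.0002
grip_force: 2.7
```

Depth is about 10.3 mm, which is past the latch. I'll lift off and move clear.

Call:
jog_arm(
  rows=[
    {"gripper": 0, "slide": [0, 0, -0.003], "spin": 0},
    {"gripper": 0, "slide": [0, 0, -0.015], "spin": 0},
    {"gripper": 0, "slide": [0, 0, -0.035], "spin": 0},
    {"gripper": 0, "slide": [0, -0.03, -0.035], "spin": 0},
    {"gripper": 0, "slide": [0.02, -0.06, -0.035], "spin": 0},
    {"gripper": 0, "slide": [0.042, -0.09, -0.035], "spin": 0},
    {"gripper": 0, "slide": [0.042, -0.09, -0.035], "spin": 0},
  ],
)

```text
time_s: 5.4
ee_pos: [0.4132, 0.1641, 0.3192]
eef_rot: [-3.141, -0.0, 1.704]
force: [0.1, -0.3, 0.0]
grip_width: 0.0006
grip_force: 0.0
```

```bash
python3 - <<'E'
from h import *
from meas import measure
for c in("scene","top"):
    im,d=cams.camera(c);np.savez(f"{c}4.npz",im=im,d=d)
    P=cloud(c,d)
    d2=np.where(P[...,2]>.105,0,d)
    measure(c,im,d2,(0.5108,0.133))
    if c=="scene":cv2.imwrite("pics/s4.png",cv2.resize(im[130:230,190:290,::-1],None,fx=4,fy=4,interpolation=cv2.INTER_CUBIC))
E
# tip centre: radius .040, tangential CCW offset .030
python3 - <<'E'
import numpy as np,subprocess
a=np.radians(97.3);c=np.array([.5108,.133])
p=c+.040*np.array([np.cos(a),np.sin(a)])+.030*np.array([-np.sin(a),np.cos(a)])
print(p);print(subprocess.run(["python3","go.py",*map(str,p),"0.268","1.698"],capture_output=True,text=True).stdout)
E
```

```text
scene box [512.2 132.  111.9 110.8   8.1] z 0.0533 btn rect [514.6 131.2  90.2  49.1  75.7] mean [0.517 0.127] axis deg from +y 5.2 top z [0.0797 0.0848 0.086 ] 416
 cap mean [0.5137 0.1305 0.0837] 180 [0.045 0.046 0.006]
top box [510.5 133.4 110.1 109.8   7.3] z 0.0553 btn rect [515.4 124.9  49.9  67.7  33.4] mean [0.5105 0.1274] axis deg from +y 6.6 top z [0.0843 0.0878 0.0897] 334
 cap mean [0.5103 0.1328 0.0869] 149 [0.037 0.063 0.006]
[0.47596058 0.16886384]
t 5.5 pose [0.4156 0.1633 0.3194] [ 3.141 -0.     1.703] F [ 0.93 -0.55  0.05] w 0.0008861730219646884
slide [-0.0024  0.0605  0.0514] spin 0.005
```

View pics/s4.png

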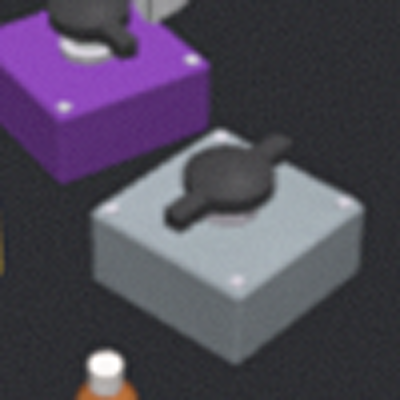

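Latched: the button stays about 8 mm lower on its own (cap at (230,180) in the crop) and the box hasn't moved. Next I'll go down beside the left wing.

Call:
jog_arm(
  rows=[
    {"gripper": 0, "slide": [-0.001, 0.03, 0], "spin": 0},
    {"gripper": 0, "slide": [-0.002, 0.06, 0], "spin": 0},
    {"gripper": 0, "slide": [-0.002, 0.06, 0.01], "spin": 0},
    {"gripper": 0, "slide": [-0.002, 0.06, 0.03], "spin": 0},
    {"gripper": 0, "slide": [-0.002, 0.06, 0.045], "spin": 0},
    {"gripper": 0, "slide": [-0.002, 0.06, 0.051], "spin": 0},
    {"gripper": 0, "slide": [-0.002, 0.06, 0.051], "spin": 0},
    {"gripper": 0, "slide": [-0.002, 0.06, 0.051], "spin": 0},
  ],
)

```text
time_s: 6.3
ee_pos: [0.4757, 0.1687, 0.2682]
eef_rot: [3.141, -0.0, 1.702]
force: [0.2, 0.4, -0.3]
grip_width: 0.0003
grip_force: 0.0
```

```bash
cat > arc.py <<'E'
from h import *
import sys
# arc about the button axis from the present pose; radius kept at .040
o=telemetry.get_obs();p=np.array(o["ee_pos"]);psi=o["eef_rot"][2];c=np.array([.5108,.133])
R=np.array([[np.cos(psi),np.sin(psi)],[np.sin(psi),-np.cos(psi)]])
print(o["time_s"],p.round(4),round(psi,3),np.round(o["force"],2))
off=float(sys.argv[1])
for tw in np.arange(float(sys.argv[2]),float(sys.argv[3])+1e-6,float(sys.argv[4])):
    a=np.radians(97.3)-tw
    q=c+.040*np.array([np.cos(a),np.sin(a)])+off*np.array([-np.sin(a),np.cos(a)])
    print(round(tw,2),(R.T@(q-p[:2])).round(4),"spin",round(psi-a,3))
E
python3 arc.py 0.0195 -0.1 0.8 0.1; python3 go.py 0.476 0.169 0.268 1.698
```

```text
6.3 [0.4757 0.1687 0.2682] 1.702 [ 0.21  0.35 -0.28]
-0.1 [-0.0021  0.0068] spin -0.097
0.0 [0.0001 0.0107] spin 0.003
0.1 [0.0018 0.0148] spin 0.103
0.2 [0.0031 0.0191] spin 0.203
0.3 [0.004  0.0234] spin 0.303
0.4 [0.0044 0.0279] spin 0.403
0.5 [0.0044 0.0323] spin 0.503
0.6 [0.004  0.0367] spin 0.603
0.7 [0.0031 0.0411] spin 0.703
0.8 [0.0018 0.0453] spin 0.803
t 6.3 pose [0.4757 0.1687 0.2682] [ 3.141 -0.     1.702] F [ 0.21  0.35 -0.28] w 0.00027971387717859653
slide [0.0002 0.0003 0.0002] spin 0.004
```

Call:
jog_arm(
  rows=[
    {"gripper": 0, "slide": [0, 0.006, 0], "spin": 0},
    {"gripper": 0, "slide": [0, 0.0107, 0], "spin": 0.003},
    {"gripper": 0, "slide": [0.001, 0.0127, 0], "spin": 0.053},
    {"gripper": 0, "slide": [0.0018, 0.0148, 0], "spin": 0.103},
    {"gripper": 0, "slide": [0.0025, 0.017, 0], "spin": 0.153},
    {"gripper": 0, "slide": [0.0031, 0.0191, 0], "spin": 0.203},
    {"gripper": 0, "slide": [0.0036, 0.0213, 0], "spin": 0.253},
    {"gripper": 0, "slide": [0.004, 0.0234, 0], "spin": 0.303},
  ],
)

```text
time_s: 7.1
ee_pos: [0.4986, 0.1759, 0.268]
eef_rot: [3.142, -0.0, 1.397]
force: [-0.9, -0.1, 1.6]
grip_width: 0.0003
grip_force: 0.8
```

```bash
python3 arc.py 0.0195 0.35 0.8 0.05
```

```text
7.1 [0.4986 0.1759 0.268 ] 1.397 [-0.92 -0.09  1.61]
0.35 [0.0007 0.0019] spin 0.048
0.4 [0.0016 0.004 ] spin 0.098
0.45 [0.0023 0.0061] spin 0.148
0.5 [0.0029 0.0082] spin 0.198
0.55 [0.0034 0.0104] spin 0.248
0.6 [0.0038 0.0126] spin 0.298
0.65 [0.0041 0.0148] spin 0.348
0.7 [0.0043 0.017 ] spin 0.398
0.75 [0.0043 0.0192] spin 0.448
0.8 [0.0043 0.0215] spin 0.498
```

Call:
jog_arm(
  rows=[
    {"gripper": 0, "slide": [0.0007, 0.0019, 0], "spin": 0.048},
    {"gripper": 0, "slide": [0.0016, 0.004, 0], "spin": 0.098},
    {"gripper": 0, "slide": [0.0023, 0.0061, 0], "spin": 0.148},
    {"gripper": 0, "slide": [0.0029, 0.0082, 0], "spin": 0.198},
    {"gripper": 0, "slide": [0.0034, 0.0104, 0], "spin": 0.248},
    {"gripper": 0, "slide": [0.0038, 0.0126, 0], "spin": 0.298},
    {"gripper": 0, "slide": [0.0041, 0.0148, 0], "spin": 0.348},
    {"gripper": 0, "slide": [0.0041, 0.0148, 0], "spin": 0.348},
  ],
)

```text
time_s: 7.9
ee_pos: [0.5139, 0.1775, 0.2679]
eef_rot: [3.142, -0.0, 1.05]
force: [-1.2, 2.6, 0.6]
grip_width: 0.0003
grip_force: 0.9
```

```bash
python3 arc.py 0.0195 0.7 0.85 0.05;python3 - <<'E'
from h import *
from meas import measure
for c in("scene","top"):
    im,d=cams.camera(c);P=cloud(c,d);measure(c,im,np.where(P[...,2]>.105,0,d),(0.5108,0.133))
    if c=="scene":cv2.imwrite("pics/s5.png",cv2.resize(im[130:230,190:290,::-1],None,fx=4,fy=4,interpolation=cv2.INTER_CUBIC))
E
```

```text
7.9 [0.5139 0.1775 0.2679] 1.05 [-1.2   2.6   0.57]
0.7 [0.0009 0.0021] spin 0.052
0.75 [0.0017 0.0041] spin 0.102
0.8 [0.0024 0.0063] spin 0.152
0.85 [0.003  0.0084] spin 0.202
scene box [511.9 132.4 111.4 112.4   7.2] z 0.0532 btn rect [513.1 135.2  96.1  50.6  85.9] mean [0.5173 0.1344] axis deg from +y -19.6 top z [0.0869 0.0935 0.1012] 591
 cap mean [0.5221 0.1717 0.1008] 31 [0.023 0.017 0.008]
top box [513.9 105.4 109.8  53.6   7.6] z 0.0554 btn rect [505.9 118.1  64.2  30.7  34.1] mean [0.5068 0.1157] axis deg from +y -56.7 top z [0.0905 0.0951 0.0966] 181
 cap mean [0.5134 0.1229 0.094 ] 78 [0.04  0.022 0.006]
```

View pics/s5.png

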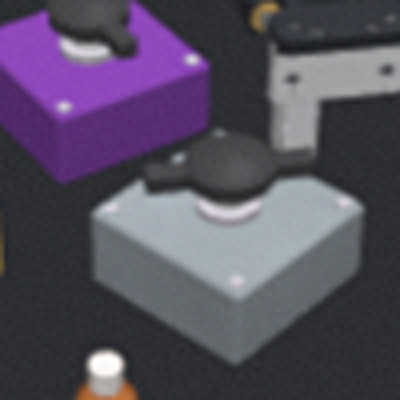

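The button has sprung out: the cap is back at full height at (230,165), with the wings still held twisted by the finger. I'll back off along the arc.

```bash
python3 arc.py 0.0195 -0.2 0.6 0.1
```

```text
8.0 [0.5136 0.1775 0.2678] 1.052 [-0.73  2.34  0.35]
-0.2 [-0.0281 -0.0233] spin -0.846
-0.1 [-0.0239 -0.0219] spin -0.746
0.0 [-0.0198 -0.0201] spin -0.646
0.1 [-0.016  -0.0178] spin -0.546
0.2 [-0.0124 -0.0152] spin -0.446
0.3 [-0.009  -0.0123] spin -0.346
0.4 [-0.006  -0.0091] spin -0.246
0.5 [-0.0033 -0.0055] spin -0.146
0.6 [-0.001  -0.0017] spin -0.046
```

Call:
jog_arm(
  rows=[
    {"gripper": 0, "slide": [-0.0033, -0.0055, 0], "spin": -0.146},
    {"gripper": 0, "slide": [-0.006, -0.0091, 0], "spin": -0.246},
    {"gripper": 0, "slide": [-0.009, -0.0123, 0], "spin": -0.346},
    {"gripper": 0, "slide": [-0.0124, -0.0152, 0], "spin": -0.446},
    {"gripper": 0, "slide": [-0.016, -0.0178, 0], "spin": -0.546},
    {"gripper": 0, "slide": [-0.0198, -0.0201, 0], "spin": -0.646},
    {"gripper": 0, "slide": [-0.0239, -0.0219, 0], "spin": -0.746},
    {"gripper": 0, "slide": [-0.0281, -0.0233, 0], "spin": -0.846},
  ],
)

```text
time_s: 8.8
ee_pos: [0.4792, 0.1644, 0.2678]
eef_rot: [3.141, 0.0, 1.902]
force: [-0.8, 0.4, -0.0]
grip_width: 0.0004
grip_force: 0.0
```

Call:
jog_arm(
  rows=[
    {"gripper": 0, "slide": [0, -0.003, 0], "spin": 0},
    {"gripper": 0, "slide": [0, -0.003, -0.02], "spin": 0},
    {"gripper": 0, "slide": [0, -0.003, -0.06], "spin": 0},
    {"gripper": 0, "slide": [0, -0.003, -0.1], "spin": 0},
    {"gripper": 0, "slide": [0.04, -0.03, -0.12], "spin": 0},
    {"gripper": 0, "slide": [0.08, -0.06, -0.12], "spin": 0},
    {"gripper": 0, "slide": [0.12, -0.09, -0.12], "spin": 0},
    {"gripper": 0, "slide": [0.12, -0.09, -0.12], "spin": 0},
  ],
)

```text
time_s: 9.6
ee_pos: [0.3523, 0.2514, 0.3881]
eef_rot: [3.141, -0.001, 1.898]
force: [0.9, 0.3, 0.1]
grip_width: 0.0004
grip_force: 0.0
```

Run:
```python
from h import *
from meas import measure
o=telemetry.get_obs();print(o["time_s"],np.round(o["ee_pos"],3),np.round(o["force"],1))
for c in("scene","top"):
    im,d=cams.camera(c);P=cloud(c,d);measure(c,im,np.where(P[...,2]>.105,0,d),(0.5108,0.133))
    if c=="scene":cv2.imwrite("pics/s6.png",im[...,::-1])
```

```text
9.6 [0.352 0.251 0.388] [0.9 0.3 0.1]
scene box [512.1 132.2 111.7 111.1   8.1] z 0.0533 btn rect [513.2 131.1  50.7  88.2  32.1] mean [0.5176 0.1259] axis deg from +y 5.1 top z [0.0869 0.0924 0.094 ] 463
 cap mean [0.5134 0.1308 0.0915] 174 [0.044 0.044 0.007]
top box [510.5 133.5 110.1 110.    7.2] z 0.0552 btn rect [510.3 133.4  50.6  87.5  32.6] mean [0.5095 0.133 ] axis deg from +y 7.3 top z [0.0917 0.0955 0.0968] 402
 cap mean [0.5112 0.1322 0.0942] 195 [0.044 0.045 0.007]
```

View pics/s6.png

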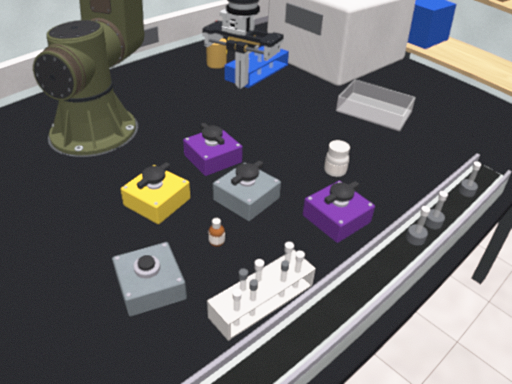

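The stop box at (247,185) hasn't moved; its button is out and untwisted. The other things haven't moved, and the arm is clear at (240,45).

```bash
python3 -c "
from station import workorder;print(workorder.hand_in())"
```

```text
the job is handed in; nothing more can be done
None
```

The stop test is done and handed in at about 10 s: the button latched in by itself, sprang back out on a clockwise push of one wing, and its box and the things around it show no movement in the final pictures.

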